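Count along the divider rack and push the carton into the third gap

ROBOT

A 6-joint arm with a two-finger parallel gripper is mounted at the origin on a cart in front of the work surface, level with it; the furniture and walls round the work are solid. World frame = base frame: x ahead of the robot, y to its left, z up, the work surface at z = 0. Lengths are in m, angles in rad, forces in N, time in s.
With the tool pointing down it reaches from about 0.15 to 0.775 m from the base axis. Payload 6.1 kg.
Tool frame: the origin (TCP) lies at the very end of the fingers, on their centre line; the grasp point (between the pads) lies r.grip_point_offset behind it (r.grip_point_offset is the distance from the TCP to the grasp point, in m); z points along the fingers, x is the direction in which the jaws open and shut, and the axes are right-handed (so a half turn about z gives the same grasp; the last joint's range is limited). The gripper opens to 85 mm and grips with 20 to 120 N. Pads are 22 mm wide; open, the fingers measure 114 mm over their backs; the gripper's body (76 mm by 85 mm) begins 54 mm behind the grasp point. The pads swing forward as they close: fully open they stand 13 mm farther back than shut.
Start: joints at [1.155, 0.126, -0.04, 1.405, 0, 1.571], TCP at [0.212, 0.48, 0.231] pointing down, gripper open.
Joint ranges: [-2.72, 2.72], [-0.95, 1.95], [-1.27, 1.35], [-1.78, 2.02], [-1.46, 1.47], [-3.14, 3.14]. Speed limits (rad/s): [2.39, 2.39, 3.01, 3.14, 3.14, 3.14].

INTERFACE

Orientations are given as a rotation vector (axis times angle).
In Python, from cell import r gives the robot as it stands.
- The arm moves only by the shell command python3 -m jog 'ROWS' [FORCE]. ROWS is JSON, a list of rows, each an object with "translation": the shift along the world's x, y, z in m, a list of three; "spin": the turn about the world's z in degrees; "jaw": the opening in per cent of the stroke, from 0 (shut) to 100 (fully open). A call has 1 to 12 rows; each row shifts and turns the commanded pose from where the row before left it; what a row does not reach is not made up. A row lasts 1/10 s, in which the tool goes at most 50 mm and 8.59 degrees, less where a joint would pass 70% of its speed; a pose out of reach is approached as far as the arm can. A call is refused whole if a number of a shift passes 0.05 or a number of a turn 8.59, either way. A call with a gripper value outside its range is refused whole. The fingers move at their own pace and stop on an object; FORCE is the grip in N (left out, the last holds). Time passes only in rows, so rows that do not move let the fingers close. It gives the time, the measured TCP pose, the force and the opening at its end, in the units of the state.
- r.get_state(): the state, without advancing time (a new reading comes with each control period).
- r.capture(name): name is "side" or "top" or "wrist"; returns a dict with "image" (480x640x3 uint8, blue, green, red), "K" (3x3 intrinsics, pixels), "camera_from_world" (4x4, takes a point from world to camera coordinates). Camera axes: x right, y down, z forward; pixel columns grow to the right and rows downward; lengths in m; the calibration is good to about 2 mm. A picture is of the moment at which its call begins. There is no depth.
- r.hand_in(): hands the job in, once; it reports no verdict.
The state is a dict: "clock": time; "joint_pos": joint angles; "dq": joint speeds; "joint_torque": joint torques, N m; "tcp_pos": TCP position; "eef_rot": TCP orientation; "ft_force": force on the tool from outside, world axes, zero at the start; "torque": the same for the moment, N m; "width": finger opening in m.
Only numpy, scipy, OpenCV 4.12 (cv2) and the standard library are available. Lean on these libraries where they do the work, as an engineer would, in place of code of your own. Each camera call takes 0.05 s, during which the arm holds its last target. There are 200 camera calls.

TASK

With the fingertips, count along the top rail of the divider rack from its left end: touch the rail above the first gap, then above the second, then above the third, and do not touch it above the fourth. Then push the loose nail carton that lies in front of the rack along the bench, lengthwise, into that third gap until it is fully home against the back stop. Only push it, never lift or tip it, and leave the other things where they are.

Things in the scene. Friction and masses are not known exactly. Their poses are not given: they have to be found in the camera images.
- rack: Fixed plywood divider rack, 247 mm wide, 58 mm high. Origin on the bench, midway between the end dividers; x points away from the robot into the gaps, y to the rack's left, z up. Five dividers, 7 mm thick, 44 mm high, at y = +120, +60, 0, -60, -120 mm from x = -22 to the back stop at x = +40 mm. They bound four gaps 53 mm wide, open to the front, the bench top as floor; middles at y = +90, +30, -30, -90 mm.
- gap3_mouth (a point): Point on the bench in the middle of the third gap's open mouth (third from the left), level with the divider noses, 62 mm in front of the back stop; axes as the rack's. The rail over the gaps covers their rear 28 mm, its underside 44 mm above the bench.
- carton: Carton to put away, loose on the open bench before the rack: closed box 45 mm (its x) by 70 mm (its y, the long way) by 36 mm high, about 0.3 kg. Origin: centre of its underside. It starts with its y within 0.3 rad of the rack's x or opposite. Pushed fully home its centre lies at rack x = +5 mm and its rear 8 mm stick out of the gap.
- rail1: The length of the rack's top rail above the first gap from the left: a wooden bar 28 mm (x) by 50 mm (y) by 8 mm, fixed, 10 mm notches (above the dividers) part it from its neighbours. Origin at the centre of its level top face, 58 mm above the bench; axes as the rack's.
- rail2: The length of the rack's top rail above the second gap from the left: a wooden bar 28 mm (x) by 50 mm (y) by 8 mm, fixed, 10 mm notches (above the dividers) part it from its neighbours. Origin at the centre of its level top face, 58 mm above the bench; axes as the rack's.
- rail3: The length of the rack's top rail above the third gap from the left: a wooden bar 28 mm (x) by 50 mm (y) by 8 mm, fixed, 10 mm notches (above the dividers) part it from its neighbours. Origin at the centre of its level top face, 58 mm above the bench; axes as the rack's.
- rail4: The length of the rack's top rail above the fourth gap from the left: a wooden bar 28 mm (x) by 50 mm (y) by 8 mm, fixed, 10 mm notches (above the dividers) part it from its neighbours. Origin at the centre of its level top face, 58 mm above the bench; axes as the rack's.
- stored: A second carton, the same as the carton to be put away but already stored in the rack's first or fourth gap, to be left alone. Origin at the centre of its underside.
- offcut: Loose pale wood offcut, 42 x 66 x 32 mm, in the fourth or first gap, to be left alone. Origin at the centre of its underside.
- wax_tin: Bystander: round tin, 66 mm across and 26 mm high, to the right of the work. Origin at the centre of its underside.
- tape_measure: Bystander: tape measure standing on edge, 35 x 90 x 66 mm high, to the left of the work. Origin at the centre of its underside.
- adj_wrench: Bystander: adjustable spanner lying flat, 39 x 184 x 12 mm, far left. Origin at its middle on the bench.
Things that resemble listed ones, but are neither listed nor needed, are in the scene too. What is shaped like the carton but pink is not meant.

How it is judged:
By the outcome, as a careful person would: the job done as asked, in the order asked, and still so for the second after the job is handed in, with the robot touching nothing.
It also fails if it takes over 58 s, if anything falls off the work surface, if the arm or the gripper's body presses on something with over 40 N, if the wrist force passes 120 N, or if a joint passes its speed limit or range.

## Working session

There is one attempt and no reset: what is moved stays moved. The work goes in short steps, Python scripts to look and compute and a shell command to move; the robot and the scene stay as the last step left them, time stands still between calls to the robot, and variables do not carry over. Pictures are saved under pics/ and viewed, about 8 in all and at most 12, crops included, and the job is handed in when it is done.

```bash
mkdir -p pics; ls
cat > h.py <<'E'
import numpy as np, cv2, json
from cell import r
def snap(n,f):
    c=r.capture(n); cv2.imwrite(f'pics/{f}.png',c['image'])
    np.savez(f'pics/{f}.npz',K=c['K'],T=c['camera_from_world']); return c
def back(f,u,v,z):
    d=np.load(f'pics/{f}.npz'); K,T=d['K'],d['T']; R,t=T[:3,:3],T[:3,3]
    ray=R.T@np.linalg.solve(K,[u,v,1.]); o=-R.T@t
    return o+ray*(z-o[2])/ray[2]
def proj(f,p):
    d=np.load(f'pics/{f}.npz'); q=d['T'][:3,:3]@np.array(p,float)+d['T'][:3,3]; q=d['K']@q; return q[:2]/q[2]
E
python3 - <<'E'
from h import *
np.set_printoptions(precision=4,suppress=True)
for n in ('top','side'): c=snap(n,n+'0'); print(n,c['K'][0,0],-c['camera_from_world'][:3,:3].T@c['camera_from_world'][:3,3])
s=r.get_state(); print({k:np.round(v,4) for k,v in s.items()}, r.grip_point_offset)
E
```

```text
pics
top 508.58027132464923 [0.4052 0.3048 1.1377]
side 517.9253914772208 [ 0.0165 -0.6436  0.506 ]
{'clock': np.float64(0.1), 'joint_pos': array([ 1.155 ,  0.1263, -0.0405,  1.4054, -0.    ,  1.5708]), 'dq': array([ 0.0013, -0.0039,  0.0034,  0.0003,  0.0006,  0.0009]), 'joint_torque': array([  0.0007, -43.6908,  35.3605,   0.0138,   0.0001,  -0.    ]), 'tcp_pos': array([0.2119, 0.4799, 0.2306]), 'eef_rot': array([ 2.6315,  1.7147, -0.0018]), 'ft_force': array([0.1253, 0.503 , 0.2003]), 'torque': array([0.0004, 0.0105, 0.0222]), 'width': np.float64(0.0857)} 0.0187
```

View pics/top0.png

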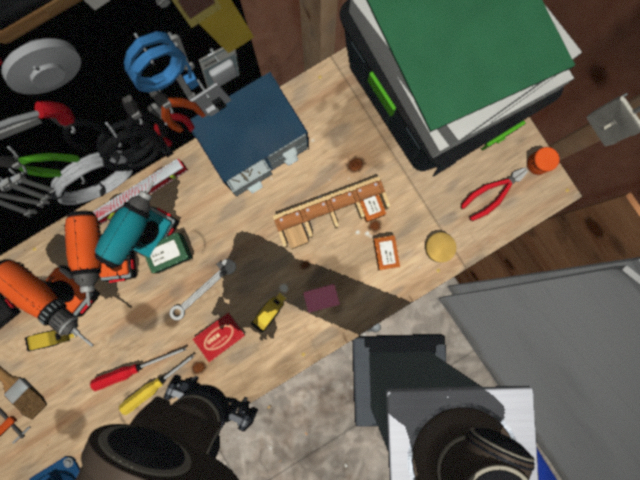

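View pics/side0.png

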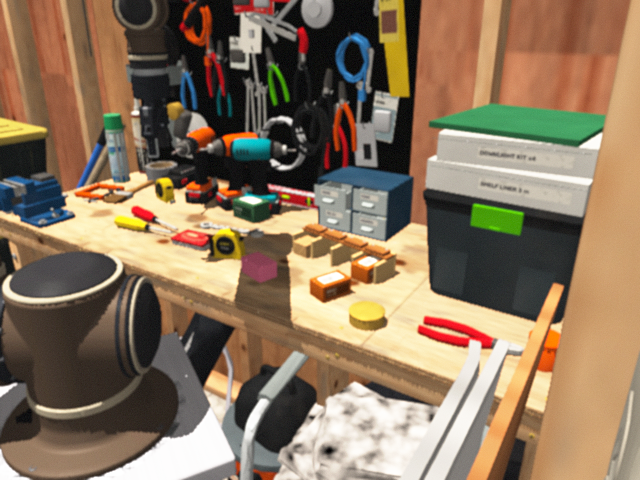

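Top view: the rack is at about (330,212) and the orange labelled carton at (387,251). The stored carton is in the right-end gap (373,206), the offcut in the left-end gap (293,233). Candidates for the carton:
- (387,251): orange, loose in front of the rack. This one fits the description.
- (373,206): orange, but stored in the rack.
- (322,298): pink, a decoy.
- (219,338): red box, too flat.

Next, a close crop to check the choice.

Run:
```python
from h import *
im=cv2.imread('pics/top0.png')[165:285,265:425]
cv2.imwrite('pics/crop0.png',cv2.resize(im,None,fx=5,fy=5,interpolation=cv2.INTER_CUBIC))
for n,p in dict(base=(465,440),carton=(387,251),rack=(330,212),tin=(440,246),tape=(268,312)).items(): print(n,back('top0',*p,0.03).round(3))
```

```text
base [0.052 0.003 0.03 ]
carton [0.457 0.152 0.03 ]
rack [0.547 0.274 0.03 ]
tin [0.465 0.037 0.03 ]
tape [0.333 0.415 0.03 ]
```

View pics/crop0.png

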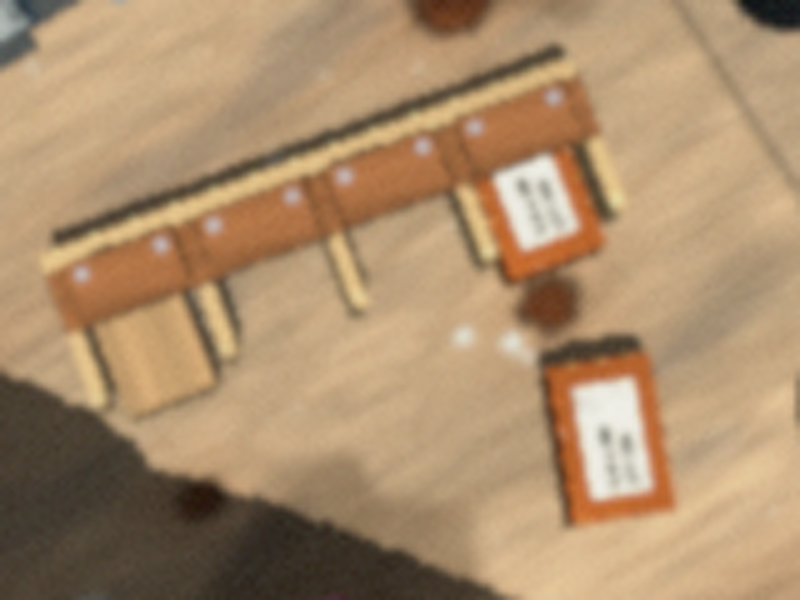

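The close crop confirms the loose orange carton with a white label (crop 610,437), standing in front and to the right. The rack's noses and rail edges are clear, and the third gap (crop 420,270) is empty. Next I fit the poses.

```bash
cat >> h.py <<'E'
from scipy.optimize import least_squares
def fit(f,obj,pix,x0):
    def res(q):
        c,s=np.cos(q[2]),np.sin(q[2])
        return np.concatenate([proj(f,[q[0]+c*o[0]-s*o[1],q[1]+s*o[0]+c*o[1],o[2]])-p for o,p in zip(obj,pix)])
    a=least_squares(res,x0); return a.x,a.fun.reshape(-1,2)
def w(q,p): 
    c,s=np.cos(q[2]),np.sin(q[2]); return np.array([q[0]+c*p[0]-s*p[1],q[1]+s*p[0]+c*p[1]])
E
python3 - <<'E'
from h import *
np.set_printoptions(precision=4,suppress=True)
cr=lambda L:np.array(L)/5-0.4+[265,165]
obj=[(-.022,y,.044) for y in (.12,.06,0,-.06,-.12)]+[(.012,.115,.058),(.012,-.115,.058)]
pix=cr([(98,405),(228,358),(358,308),(487,262),(612,212),(67,328),(598,133)])
q,e=fit('top0',obj,pix,[.54,.27,.3]); print('rack',q,np.degrees(q[2])); print(e)
a,b=.0225,.035
k,e2=fit('top0',[(-a,b,.036),(-a,-b,.036),(a,-b,.036),(a,b,.036)][:],cr([(570,524),(545,367),(645,350),(673,508)]),[.457,.152,q[2]+np.pi/2]); print('carton',k,e2)
k,e2=fit('top0',[(-a,-b,.036),(-a,b,.036),(a,b,.036),(a,-b,.036)][:],cr([(545,367),(570,524),(673,508),(645,350)]),[.457,.152,q[2]+np.pi/2]); print('carton',k)
# by back projection
for p in cr([(570,524),(545,367),(645,350),(673,508)]): print(back('top0',*p,.036))
for i,y in enumerate((.09,.03,-.03,-.09)): print('rail',i+1,w(q,(.026,y)))
print('mouth',w(q,(-.022,-.03)),'home',w(q,(.005,-.03)))
np.save('rack.npy',q)
# side check
for p in [(.012,.115,.058),(.012,-.115,.058),(-.022,-.03,0)]: print('side',proj('side0',[*w(q,p[:2]),p[2]]))
E
```

```text
rack [0.5341 0.269  0.3271] 18.73895437328997
[[-0.2059  0.0323]
 [-0.1019 -0.2353]
 [-0.0563  0.1186]
 [ 0.131  -0.3059]
 [ 1.0604  0.0911]
 [ 2.2823 -0.703 ]
 [-3.1069  1.0372]]
carton [0.4551 0.1549 1.7098] [[ 20.7635  -3.206 ]
 [ 19.9968  -3.6223]
 [-20.4163   3.2282]
 [-20.3446   3.4696]]
carton [0.4551 0.1549 1.7098]
[0.4179 0.1729 0.036 ]
[0.4862 0.1812 0.036 ]
[0.4924 0.1375 0.036 ]
[0.4235 0.1282 0.036 ]
rail 1 [0.5298 0.3626]
rail 2 [0.5491 0.3058]
rail 3 [0.5683 0.249 ]
rail 4 [0.5876 0.1922]
mouth [0.5229 0.2336] home [0.5485 0.2422]
side [304.9603 224.4868]
side [382.8593 252.8145]
side [340.8241 270.3693]
```

```bash
python3 -m jog '[{"translation":[0.0265,-0.0098,0],"spin":3.54,"jaw":0},{"translation":[0.0265,-0.0098,0],"spin":3.54,"jaw":0},{"translation":[0.0265,-0.0098,0],"spin":3.54,"jaw":0},{"translation":[0.0265,-0.0098,0],"spin":3.54,"jaw":0},{"translation":[0.0265,-0.0098,0],"spin":3.54,"jaw":0},{"translation":[0.0265,-0.0098,0],"spin":3.54,"jaw":0},{"translation":[0.0265,-0.0098,0],"spin":3.54,"jaw":0},{"translation":[0.0265,-0.0098,0],"spin":3.54,"jaw":0},{"translation":[0.0265,-0.0098,0],"spin":3.54,"jaw":0},{"translation":[0.0265,-0.0098,0],"spin":3.54,"jaw":0},{"translation":[0.0265,-0.0098,0],"spin":3.54,"jaw":0},{"translation":[0.0265,-0.0098,0],"spin":3.54,"jaw":0}]' 40; python3 -m jog '[{"translation":[0,0,-0.04],"spin":0,"jaw":0},{"translation":[0,0,-0.04],"spin":0,"jaw":0},{"translation":[0,0,-0.04],"spin":0,"jaw":0},{"translation":[0,0,-0.025],"spin":0,"jaw":0},{"translation":[0,0,0],"spin":0,"jaw":0}]'
python3 - <<'E'
from h import *
snap('wrist','wrist1'); snap('top','top1'); s=r.get_state(); print(s['tcp_pos'],s['eef_rot'],s['ft_force'],s['joint_pos'])
E
```

```text
clock: 1.3
tcp_pos: [0.5309, 0.362, 0.2307]
eef_rot: [-1.829, -2.554, 0.002]
ft_force: [-0.2, -0.8, -0.2]
width: 0.0002
clock: 1.8
tcp_pos: [0.5275, 0.3608, 0.0813]
eef_rot: [-1.83, -2.55, 0.013]
ft_force: [0.4, -0.2, 0.6]
width: 0.0001
[0.52987478 0.36251061 0.08637547] [-1.83179380e+00 -2.55179368e+00  1.64496554e-03] [-0.0893436   0.14263022  0.70908779] [ 5.99998396e-01  3.79665491e-01 -3.07245615e-02  1.16152557e+00
  1.40138737e-05  2.74407511e-01]
```

View pics/wrist1.png

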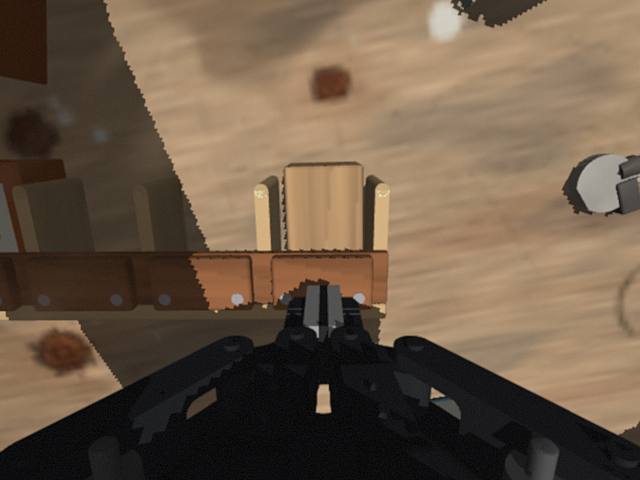

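The fingertips are centred sideways on rail 1 (tip about (322,300), rail 1 spanning u 272–372). I check the fore-aft position by projection, then descend.

```bash
python3 - <<'E'
from h import *
q=np.load('rack.npy')
for p in [(.012,.065,.058),(.012,.115,.058),(.04,.115,.058),(-.022,.06,.044),(-.022,.12,.044)]: print(p,proj('wrist1',[*w(q,p[:2]),p[2]]).round(1))
print('tcp',proj('wrist1',r.get_state()['tcp_pos']))
E
python3 -m jog '[{"translation":[0,0,-0.01],"spin":0,"jaw":0},{"translation":[0,0,-0.008],"spin":0,"jaw":0},{"translation":[0,0,-0.004],"spin":0,"jaw":0},{"translation":[0,0,-0.002],"spin":0,"jaw":0},{"translation":[0,0,0],"spin":0,"jaw":0},{"translation":[0,0,0],"spin":0,"jaw":0}]'
```

```text
(0.012, 0.065, 0.058) [272.5 262. ]
(0.012, 0.115, 0.058) [375.6 261.9]
(0.04, 0.115, 0.058) [373.6 314.4]
(-0.022, 0.06, 0.044) [263.5 188. ]
(-0.022, 0.12, 0.044) [384.3 187.8]
tcp [323.78485377 315.51474568]
clock: 2.5
tcp_pos: [0.5302, 0.3627, 0.0626]
eef_rot: [1.832, 2.552, 0.001]
ft_force: [0.1, 0.5, -0.6]
width: -0.0
```

```bash
python3 -m jog '[{"translation":[0,0,-0.002],"spin":0,"jaw":0},{"translation":[0,0,-0.002],"spin":0,"jaw":0},{"translation":[0,0,0],"spin":0,"jaw":0}]'; python3 -m jog '[{"translation":[0,0,-0.001],"spin":0,"jaw":0},{"translation":[0,0,0],"spin":0,"jaw":0}]'
```

```text
clock: 2.8
tcp_pos: [0.5301, 0.3627, 0.0582]
eef_rot: [1.832, 2.552, 0.0]
ft_force: [-0.7, 0.1, -0.3]
width: -0.0
clock: 3.0
tcp_pos: [0.5301, 0.3627, 0.0581]
eef_rot: [1.832, 2.552, 0.001]
ft_force: [-0.7, -0.4, 4.4]
width: 0.0002
```

```bash
python3 -m jog '[{"translation":[0,0,-0.001],"spin":0,"jaw":0},{"translation":[0,0,0],"spin":0,"jaw":0}]'; python3 -m jog '[{"translation":[0,0,0.012],"spin":0,"jaw":0},{"translation":[0,0,0.02],"spin":0,"jaw":0},{"translation":[0.0048,-0.0142,0],"spin":0,"jaw":0},{"translation":[0.0048,-0.0142,0],"spin":0,"jaw":0},{"translation":[0.0048,-0.0142,0],"spin":0,"jaw":0},{"translation":[0.0048,-0.0142,0],"spin":0,"jaw":0},{"translation":[0,0,0],"spin":0,"jaw":0},{"translation":[0,0,-0.015],"spin":0,"jaw":0},{"translation":[0,0,-0.01],"spin":0,"jaw":0},{"translation":[0,0,-0.002],"spin":0,"jaw":0},{"translation":[0,0,0],"spin":0,"jaw":0},{"translation":[0,0,0],"spin":0,"jaw":0}]'
```

```text
clock: 3.2
tcp_pos: [0.5301, 0.3627, 0.058]
eef_rot: [1.832, 2.552, 0.002]
ft_force: [-2.5, -2.6, 10.3]
width: -0.0002
clock: 4.4
tcp_pos: [0.5493, 0.3061, 0.0616]
eef_rot: [1.832, 2.552, 0.0]
ft_force: [1.0, -0.6, 0.5]
width: 0.0003
```

```bash
python3 -m jog '[{"translation":[0,0,-0.002],"spin":0,"jaw":0},{"translation":[0,0,-0.002],"spin":0,"jaw":0},{"translation":[0,0,-0.001],"spin":0,"jaw":0},{"translation":[0,0,0],"spin":0,"jaw":0}]'
```

```text
clock: 4.8
tcp_pos: [0.5495, 0.3062, 0.0581]
eef_rot: [1.831, 2.552, 0.003]
ft_force: [-2.5, -0.6, 8.1]
width: 0.0003
```

Rail 2 is touched at 8 N. Rail 3 is next.

```bash
python3 -m jog '[{"translation":[0,0,0.012],"spin":0,"jaw":0},{"translation":[0,0,0.02],"spin":0,"jaw":0},{"translation":[0.0048,-0.0142,0],"spin":0,"jaw":0},{"translation":[0.0048,-0.0142,0],"spin":0,"jaw":0},{"translation":[0.0048,-0.0142,0],"spin":0,"jaw":0},{"translation":[0.0048,-0.0142,0],"spin":0,"jaw":0},{"translation":[0,0,0],"spin":0,"jaw":0},{"translation":[0,0,-0.015],"spin":0,"jaw":0},{"translation":[0,0,-0.01],"spin":0,"jaw":0},{"translation":[0,0,-0.003],"spin":0,"jaw":0},{"translation":[0,0,0],"spin":0,"jaw":0}]'; python3 -m jog '[{"translation":[0,0,-0.002],"spin":0,"jaw":0},{"translation":[0,0,-0.002],"spin":0,"jaw":0},{"translation":[0,0,0],"spin":0,"jaw":0}]'
```

```text
clock: 5.9
tcp_pos: [0.5679, 0.249, 0.0594]
eef_rot: [-1.831, -2.552, 0.002]
ft_force: [-0.8, 0.4, 0.8]
width: -0.0
clock: 6.2
tcp_pos: [0.5688, 0.2494, 0.0581]
eef_rot: [1.831, 2.552, 0.003]
ft_force: [-2.5, -0.5, 6.9]
width: -0.0003
```

```bash
python3 -m jog '[{"translation":[0,0,0.015],"spin":0,"jaw":0},{"translation":[0,0,0.04],"spin":0,"jaw":0},{"translation":[0,0,0.04],"spin":0,"jaw":0},{"translation":[-0.0113,-0.0156,0],"spin":-8.5,"jaw":47},{"translation":[-0.0113,-0.0156,0],"spin":-8.5,"jaw":47},{"translation":[-0.0113,-0.0156,0],"spin":-8.5,"jaw":47},{"translation":[-0.0113,-0.0156,0],"spin":-8.5,"jaw":47},{"translation":[-0.0113,-0.0156,0],"spin":-8.5,"jaw":47},{"translation":[-0.0113,-0.0156,0],"spin":-8.5,"jaw":47},{"translation":[-0.0113,-0.0156,0],"spin":-8.5,"jaw":47},{"translation":[-0.0113,-0.0156,0],"spin":-8.5,"jaw":47},{"translation":[-0.0113,-0.0156,0],"spin":-8.5,"jaw":47}]'; python3 -m jog '[{"translation":[0,0,0],"spin":-6.75,"jaw":47},{"translation":[0,0,0],"spin":-6.75,"jaw":47},{"translation":[0,0,0],"spin":0,"jaw":47},{"translation":[0,0,-0.03],"spin":0,"jaw":47},{"translation":[0,0,-0.03],"spin":0,"jaw":47},{"translation":[0,0,0],"spin":0,"jaw":47},{"translation":[0,0,0],"spin":0,"jaw":47}]'
python3 - <<'E'
from h import *
snap('wrist','wrist2'); s=r.get_state(); p=s['tcp_pos']
from scipy.spatial.transform import Rotation as R
X=R.from_rotvec(s['eef_rot']).as_matrix(); print(p,'toolx deg',np.degrees(np.arctan2(X[1,0],X[0,0])),'toolz',X[:,2],s['width'])
q=np.load('rack.npy'); d=p[:2]-q[:2]; c,sn=np.cos(q[2]),np.sin(q[2]); print('rack xy',c*d[0]+sn*d[1],-sn*d[0]+c*d[1])
E
```

```text
clock: 7.4
tcp_pos: [0.4664, 0.1082, 0.1518]
eef_rot: [3.021, 0.861, 0.002]
ft_force: [0.1, -0.1, 0.7]
width: 0.0402
clock: 8.1
tcp_pos: [0.4666, 0.1087, 0.0917]
eef_rot: [3.1, 0.512, -0.001]
ft_force: [0.1, 0.5, -0.2]
width: 0.0401
[0.46730305 0.10888734 0.09252202] toolx deg 18.738728786046284 toolz [ 9.85636200e-04  2.23744993e-04 -9.99999489e-01] 0.04027747247193354
rack xy -0.11469514860581245 -0.1302143857057457
```

View pics/wrist2.png

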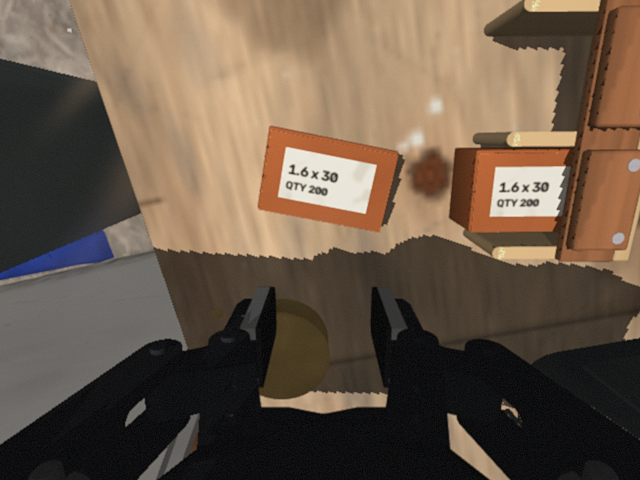

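The wrist view shows the carton with top corners (271,126), (399,151), (380,231) and (260,208). The tin is partly under the hand, with edge points (328,350) and (290,298). I check the clearances before lowering.

Run:
```python
from h import *
np.set_printoptions(precision=4,suppress=True)
q=np.load('rack.npy'); c,s=np.cos(q[2]),np.sin(q[2]); inv=lambda p:np.array([c*(p[0]-q[0])+s*(p[1]-q[1]),-s*(p[0]-q[0])+c*(p[1]-q[1])])
for p in [(271,126),(399,151),(380,231),(260,208)]: print('carton',inv(back('wrist2',*p,.036)))
for p in [(328,350),(290,298),(324,330)]: print('tin',inv(back('wrist2',*p,.026)))
print('tin top view',inv(back('top0',440,246,.026)))
for n,p,z in [('nose d4',(483,139),.044),('nose d5',(470,238),.044),('stored front l',(458,150),.036),('nose d3',(490,32),.044)]: print(n,inv(back('wrist2',*p,z)))
for p in [(-.15,-.141),(-.15,-.119),(-.08,-.119),(-.08,-.141)]: print('foot',proj('wrist2',[*w(q,p),.01]))
```

```text
carton [-0.1429 -0.055 ]
carton [-0.0754 -0.0677]
carton [-0.0836 -0.1116]
carton [-0.1507 -0.0984]
tin [-0.1125 -0.1943]
tin [-0.1364 -0.1574]
tin [-0.1151 -0.1798]
tin top view [-0.1402 -0.1989]
nose d4 [-0.0349 -0.0615]
nose d5 [-0.0357 -0.1134]
stored front l [-0.0441 -0.0672]
nose d3 [-0.0374 -0.0131]
foot [270.7609 264.573 ]
foot [269.4123 232.0591]
foot [379.0867 232.0827]
foot [377.6723 264.6009]
```

```bash
python3 -m jog '[{"translation":[0,0,-0.03],"spin":0,"jaw":47},{"translation":[0,0,-0.03],"spin":0,"jaw":47},{"translation":[0,0,-0.015],"spin":0,"jaw":47},{"translation":[0,0,-0.007],"spin":0,"jaw":47},{"translation":[0,0,0],"spin":0,"jaw":47},{"translation":[-0.0016,0.0047,0],"spin":0,"jaw":47},{"translation":[-0.0016,0.0047,0],"spin":0,"jaw":47}]' && python3 -m jog '[{"translation":[-0.0016,0.0047,0],"spin":0,"jaw":47},{"translation":[-0.0016,0.0047,0],"spin":0,"jaw":47},{"translation":[-0.0016,0.0047,0],"spin":0,"jaw":47},{"translation":[-0.0016,0.0047,0],"spin":0,"jaw":47},{"translation":[-0.0016,0.0047,0],"spin":0,"jaw":47},{"translation":[-0.0016,0.0047,0],"spin":0,"jaw":47},{"translation":[-0.0016,0.0047,0],"spin":0,"jaw":47},{"translation":[-0.0016,0.0047,0],"spin":0,"jaw":47},{"translation":[-0.0016,0.0047,0],"spin":0,"jaw":47},{"translation":[-0.0016,0.0047,0],"spin":0,"jaw":47},{"translation":[0,0,0],"spin":0,"jaw":47}]'; python3 -c "
from h import *
snap('wrist','wrist3')"
```

```text
clock: 8.85
tcp_pos: [0.4648, 0.1185, 0.0107]
eef_rot: [3.1, 0.509, 0.004]
ft_force: [1.5, -1.6, 0.1]
width: 0.0398
clock: 9.95
tcp_pos: [0.4471, 0.1659, 0.0091]
eef_rot: [-3.099, -0.51, 0.001]
ft_force: [0.1, -0.8, -0.1]
width: 0.0399
```

View pics/wrist3.png

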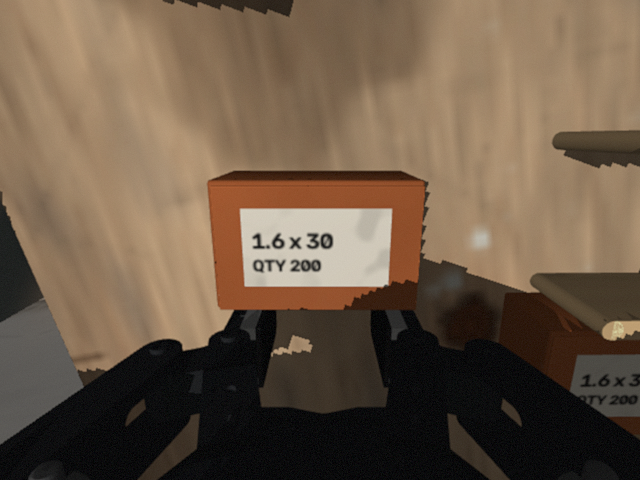

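The carton now lies flat against both fingertips, square to the rack, with top corners (209,181), (428,181), (416,309) and (218,309). I compute its rack position.

```bash
cat >> h.py <<'E'
def inv(p):
    q=np.load('rack.npy'); c,s=np.cos(q[2]),np.sin(q[2]); return np.array([c*(p[0]-q[0])+s*(p[1]-q[1]),-s*(p[0]-q[0])+c*(p[1]-q[1])])
E
python3 - <<'E'
from h import *
np.set_printoptions(precision=4,suppress=True); q=np.load('rack.npy')
P=np.array([inv(back('wrist3',*p,.036)) for p in [(209,181),(428,181),(416,309),(218,309)]]); print(P,P.mean(0))
P=np.array([inv(back('wrist3',*p,.036)) for p in [(209,181),(428,181),(420,309),(218,309)]]); print(P[2])
for y in (0,-.06):
  for z in (0,.044): print('nose',y,z,proj('wrist3',[*w(q,(-.022,y)),z]))
print(inv(r.get_state()['tcp_pos'][:2]))
E
```

```text
[[-0.1521 -0.0134]
 [-0.0823 -0.0135]
 [-0.083  -0.0583]
 [-0.1528 -0.0582]] [-0.1175 -0.0358]
[-0.0816 -0.0583]
nose 0 0 [555.3968 136.811 ]
nose 0 0.044 [649.0608 136.9521]
nose -0.06 0 [532.2835 275.9201]
nose -0.06 0.044 [605.2555 324.5669]
[-0.1156 -0.0699]
```

```bash
python3 -m jog '[{"translation":[-0.0016,0.0047,0],"spin":0,"jaw":47},{"translation":[0,0,0],"spin":0,"jaw":47},{"translation":[0.0016,-0.0047,0],"spin":0,"jaw":47},{"translation":[0.0032,-0.0095,0],"spin":0,"jaw":47},{"translation":[0,0,0.03],"spin":0,"jaw":47},{"translation":[0,0,0.045],"spin":0,"jaw":47},{"translation":[0,0,0],"spin":0,"jaw":47}]'; python3 -m jog '[{"translation":[-0.0066,0.0024,0],"spin":8.18,"jaw":15},{"translation":[-0.0066,0.0024,0],"spin":8.18,"jaw":15},{"translation":[-0.0066,0.0024,0],"spin":8.18,"jaw":15},{"translation":[-0.0066,0.0024,0],"spin":8.18,"jaw":15},{"translation":[-0.0066,0.0024,0],"spin":8.18,"jaw":15},{"translation":[-0.0066,0.0024,0],"spin":8.18,"jaw":15},{"translation":[-0.0066,0.0024,0],"spin":8.18,"jaw":15},{"translation":[-0.0066,0.0024,0],"spin":8.18,"jaw":15},{"translation":[-0.0066,0.0024,0],"spin":8.18,"jaw":15},{"translation":[-0.0066,0.0024,0],"spin":8.18,"jaw":15},{"translation":[-0.0066,0.0024,0],"spin":8.2,"jaw":15},{"translation":[0,0,0],"spin":0,"jaw":15}]'
python3 - <<'E'
from h import *
from scipy.spatial.transform import Rotation as R
snap('wrist','wrist4'); snap('top','top4'); s=r.get_state(); X=R.from_rotvec(s['eef_rot']).as_matrix()
print(s['tcp_pos'],inv(s['tcp_pos'][:2]),np.degrees(np.arctan2(X[1,0],X[0,0])))
E
```

```text
clock: 10.7
tcp_pos: [0.4542, 0.1559, 0.0896]
eef_rot: [-3.099, -0.508, -0.013]
ft_force: [1.6, -0.3, -0.5]
width: 0.0401
clock: 11.9
tcp_pos: [0.3776, 0.1815, 0.0839]
eef_rot: [-1.831, -2.552, 0.001]
ft_force: [0.2, -0.7, -0.5]
width: 0.0125
[0.37836605 0.18161433 0.08413638] [-0.17555373 -0.03277088] 108.45187911232772
```

View pics/wrist4.png

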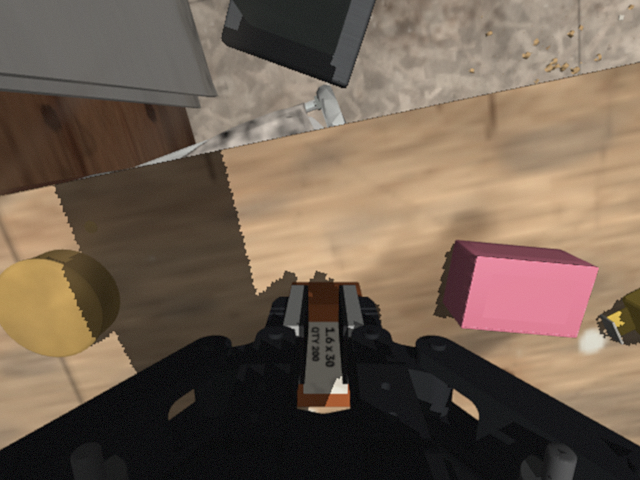

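The wrist view from behind shows the carton's front edge at about (298–350, 405) and its rear edge near v=283, with the fingers centred at u≈322. I check these numbers.

Run:
```python
from h import *
np.set_printoptions(precision=4,suppress=True); q=np.load('rack.npy')
for p in [(298,405),(350,405),(304,283),(358,283)]: print(inv(back('wrist4',*p,.036)))
print('rear foot tcp',proj('wrist4',[*w(q,(-.1755,-.0328)),.01]), 'exp carton rear corners',[proj('wrist4',[*w(q,(x,y)),.036]) for x in(-.1525,-.0825) for y in (-.0085,-.0535)])
im=cv2.imread('pics/wrist4.png')[250:430,240:400]; im2=cv2.imread('pics/top4.png')[165:285,265:425]
f=lambda a,h:cv2.resize(a,None,fx=h/a.shape[0],fy=h/a.shape[0],interpolation=cv2.INTER_CUBIC)
cv2.imwrite('pics/c4.png',np.hstack([f(im,330),f(im2,330)]))
```

```text
[-0.0838 -0.0479]
[-0.0837 -0.0153]
[-0.1661 -0.0429]
[-0.1661 -0.0123]
rear foot tcp [321.8877 252.9894] exp carton rear corners [array([364.0944, 304.9051]), array([285.9064, 305.0279]), array([360.8033, 406.6279]), array([289.1624, 406.7495])]
```

View pics/c4.png

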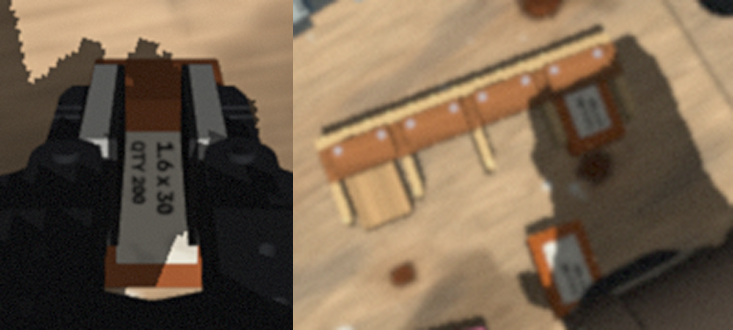

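Run:
```python
from h import *
np.set_printoptions(precision=4,suppress=True); q=np.load('rack.npy')
f=lambda a,b:(265+(a-293)/2.75-.3,165+b/2.75-.3)
for p in [(530,237),(583,222),(549,303)]: print(inv(back('top4',*f(*p),.036)))
print(inv(back('wrist4',290,283,0)), inv(back('wrist4',358,283,0)))
```

```text
[-0.0826 -0.0117]
[-0.086  -0.0551]
[-0.1363 -0.0074]
[-0.1511 -0.0543] [-0.151  -0.0086]
```

```bash
python3 -m jog '[{"translation":[-0.0005,0.0014,-0.03],"spin":0.25,"jaw":15},{"translation":[0,0,-0.025],"spin":0,"jaw":15},{"translation":[0,0,-0.013],"spin":0,"jaw":15},{"translation":[0,0,-0.006],"spin":0,"jaw":15},{"translation":[0,0,0],"spin":0,"jaw":15},{"translation":[0.0038,0.0013,0],"spin":0,"jaw":15},{"translation":[0.0038,0.0013,0],"spin":0,"jaw":15}]'; python3 -m jog '[{"translation":[0.0038,0.0013,0],"spin":0,"jaw":15},{"translation":[0.0043,0.0014,0],"spin":0,"jaw":15},{"translation":[0.0043,0.0014,0],"spin":0,"jaw":15},{"translation":[0.0043,0.0014,0],"spin":0,"jaw":15},{"translation":[0.0043,0.0015,0],"spin":0,"jaw":15},{"translation":[0.0043,0.0014,0],"spin":0,"jaw":15},{"translation":[0.0043,0.0015,0],"spin":0,"jaw":15},{"translation":[0.0043,0.0014,0],"spin":0,"jaw":15},{"translation":[0.0043,0.0015,0],"spin":0,"jaw":15},{"translation":[0.0043,0.0015,0],"spin":0,"jaw":15},{"translation":[0,0,0],"spin":0,"jaw":15}]'
python3 - <<'E'
from h import *
snap('wrist','wrist5'); snap('top','top5');snap('side','side5'); s=r.get_state(); print(inv(s['tcp_pos'][:2]),s['ft_force'])
f=lambda a,h:cv2.resize(a,None,fx=h/a.shape[0],fy=h/a.shape[0],interpolation=cv2.INTER_CUBIC)
g=lambda n:cv2.imread(f'pics/{n}.png')
cv2.imwrite('pics/c5.png',np.hstack([f(g('top5')[165:265,265:405],400),f(g('side5')[200:320,280:400],400)])[:,:800] if 0 else cv2.resize(np.hstack([f(g('top5')[165:265,265:405],400),f(g('side5')[210:310,280:380],400)]),(800,333)))
E
```

```text
clock: 12.7
tcp_pos: [0.3864, 0.1864, 0.0112]
eef_rot: [1.827, 2.555, 0.003]
ft_force: [0.7, 0.3, 0.2]
width: 0.0127
clock: 13.8
tcp_pos: [0.4289, 0.2007, 0.0104]
eef_rot: [1.826, 2.555, 0.002]
ft_force: [-0.4, -0.9, -0.5]
width: 0.0128
[-0.12231292 -0.030991  ] [-0.26416007  0.16416549  0.10489163]
```

View pics/c5.png

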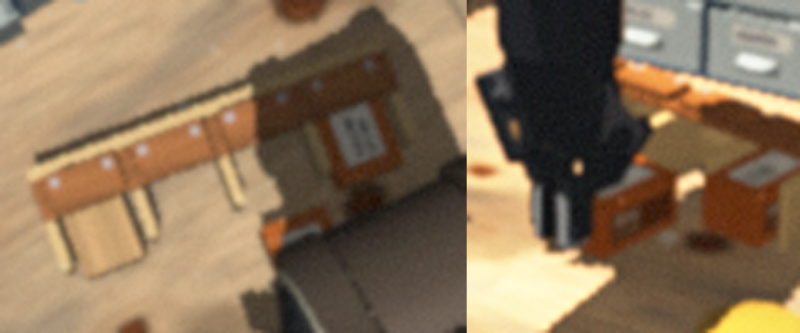

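Top crop: the carton's front edge runs from (262,232) to (323,208), parallel to the rail, between divider 3's nose at (238,207) and divider 4's. I check the lateral position numerically.

Run:
```python
from h import *
np.set_printoptions(precision=4,suppress=True)
f=lambda a,b:(265+a/3.333-.35,165+b/3.333-.35)
for p,z in [((263,232),.036),((325,208),.036),((238,207),.044),((322,175),.044)]: print(inv(back('top5',*f(*p),z)))
```

```text
[-0.0432 -0.0096]
[-0.0426 -0.053 ]
[-0.0228  0.0005]
[-0.0223 -0.0579]
```

```bash
python3 -m jog '[{"translation":[0.0057,0.0019,0],"spin":0,"jaw":15},{"translation":[0.0057,0.0019,0],"spin":0,"jaw":15},{"translation":[0.0057,0.002,0],"spin":0,"jaw":15},{"translation":[0.0057,0.0019,0],"spin":0,"jaw":15},{"translation":[0.0057,0.002,0],"spin":0,"jaw":15},{"translation":[0.0057,0.0019,0],"spin":0,"jaw":15}]'; python3 -m jog '[{"translation":[0.0057,0.0019,0],"spin":0,"jaw":15},{"translation":[0.0057,0.002,0],"spin":0,"jaw":15},{"translation":[0.0057,0.0019,0],"spin":0,"jaw":15},{"translation":[0.0057,0.0019,0],"spin":0,"jaw":15},{"translation":[0.0057,0.002,0],"spin":0,"jaw":15},{"translation":[0.0057,0.0019,0],"spin":0,"jaw":15},{"translation":[0,0,0],"spin":0,"jaw":15}]'
python3 -c "
from h import *
s=r.get_state(); print(inv(s['tcp_pos'][:2]),s['ft_force'])"
```

```text
clock: 14.55
tcp_pos: [0.4625, 0.212, 0.0102]
eef_rot: [-1.826, -2.556, 0.0]
ft_force: [-2.2, -1.0, 0.1]
width: 0.0128
clock: 15.25
tcp_pos: [0.4973, 0.2239, 0.0105]
eef_rot: [1.826, 2.555, 0.002]
ft_force: [0.3, 0.1, 0.8]
width: 0.0129
[-0.04933657 -0.03096902] [0.2689971  0.09689722 0.83363067]
```

```bash
python3 -m jog '[{"translation":[0.0028,0.001,0],"spin":0,"jaw":15},{"translation":[0.0019,0.0006,0],"spin":0,"jaw":15},{"translation":[0.0019,0.0006,0],"spin":0,"jaw":15},{"translation":[0,0,0],"spin":0,"jaw":15}]';  python3 -m jog '[{"translation":[0.0014,0.0005,0],"spin":0,"jaw":15},{"translation":[0,0,0],"spin":0,"jaw":15}]'
python3 -c "
from h import *
s=r.get_state(); print(inv(s['tcp_pos'][:2]),s['ft_force'])"
```

```text
clock: 15.65
tcp_pos: [0.503, 0.2258, 0.0104]
eef_rot: [1.826, 2.556, 0.001]
ft_force: [-1.8, -0.7, 1.7]
width: 0.0129
clock: 15.85
tcp_pos: [0.5036, 0.226, 0.0102]
eef_rot: [-1.826, -2.556, 0.001]
ft_force: [-4.8, -2.0, 2.8]
width: 0.0128
[-0.04272112 -0.03101515] [-4.7936527  -2.03904069  2.77588469]
```

```bash
python3 -m jog '[{"translation":[0.0014,0.0005,0],"spin":0,"jaw":15},{"translation":[0,0,0],"spin":0,"jaw":15}]';  python3 -m jog '[{"translation":[0.0014,0.0005,0],"spin":0,"jaw":15},{"translation":[0,0,0],"spin":0,"jaw":15},{"translation":[0,0,0],"spin":0,"jaw":15}]'
python3 -c "
from h import *
s=r.get_state(); print(inv(s['tcp_pos'][:2]),s['ft_force'])"
```

```text
clock: 16.05
tcp_pos: [0.5036, 0.2259, 0.0101]
eef_rot: [-1.825, -2.554, 0.005]
ft_force: [-10.1, -4.0, 6.4]
width: 0.0128
clock: 16.35
tcp_pos: [0.5036, 0.226, 0.0099]
eef_rot: [-1.824, -2.553, 0.008]
ft_force: [-13.0, -4.0, 10.5]
width: 0.0131
[-0.0427107  -0.03101496] [-13.02578351  -4.0421729   10.47587573]
```

Hard stop: 14 N with no further motion. I back off, lift clear and look.

```bash
python3 -m jog '[{"translation":[-0.004,-0.0014,0],"spin":0,"jaw":15},{"translation":[-0.0095,-0.0032,0],"spin":0,"jaw":15},{"translation":[-0.019,-0.0064,0],"spin":0,"jaw":15},{"translation":[-0.019,-0.0064,0],"spin":0,"jaw":15},{"translation":[0,0,0.03],"spin":0,"jaw":15},{"translation":[0,0,0.04],"spin":0,"jaw":15},{"translation":[-0.03,-0.02,0.04],"spin":0,"jaw":15},{"translation":[-0.04,-0.03,0.02],"spin":0,"jaw":15},{"translation":[-0.04,-0.03,0.02],"spin":0,"jaw":15},{"translation":[-0.03,-0.03,0],"spin":0,"jaw":15},{"translation":[0,0,0],"spin":0,"jaw":15},{"translation":[0,0,0],"spin":0,"jaw":15}]'
python3 - <<'E'
from h import *
snap('top','top6');snap('side','side6'); print(r.get_state()['ft_force'])
f=lambda a,h:cv2.resize(a,None,fx=h/a.shape[0],fy=h/a.shape[0],interpolation=cv2.INTER_CUBIC)
g=lambda n:cv2.imread(f'pics/{n}.png')
cv2.imwrite('pics/c6.png',np.vstack([np.hstack([f(g('top6')[165:265,265:405],300),f(g('side6')[215:305,285:405],300)[:,:380]]),np.hstack([f(g('top6'),300),f(g('side6'),300)])]))
E
```

```text
clock: 17.55
tcp_pos: [0.3235, 0.1053, 0.1551]
eef_rot: [1.827, 2.554, 0.004]
ft_force: [-0.3, 0.7, -0.1]
width: 0.0127
[ 0.42721191 -0.44861532 -0.17837279]
```

Run:
```python
from h import *
g=lambda n:cv2.imread(f'pics/{n}.png')
cv2.imwrite('pics/c6.png',np.vstack([cv2.resize(g('top6')[165:265,265:425],(640,400),interpolation=cv2.INTER_CUBIC),np.hstack([cv2.resize(g('side6')[215:315,280:420],(280,200),interpolation=cv2.INTER_CUBIC),cv2.resize(g('top6'),(360,200))])]))
```

```text
(no output)
```

View pics/c6.png

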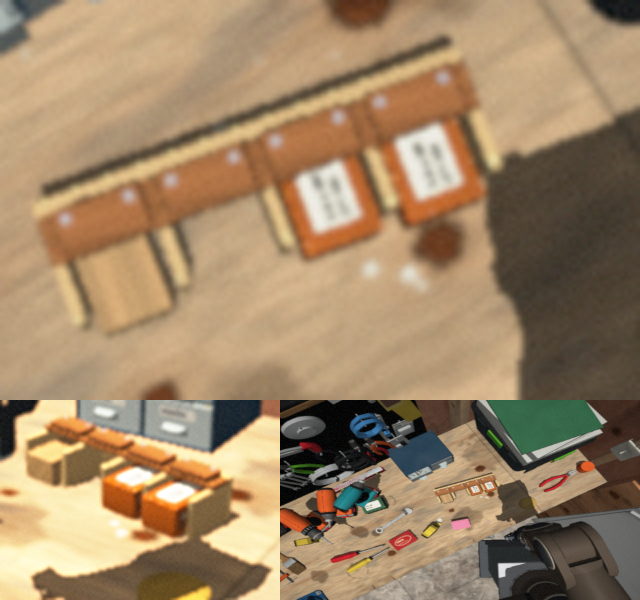

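Run:
```python
from h import *
np.set_printoptions(precision=4,suppress=True)
f=lambda a,b:(265+a/4-.4,165+b/4-.4)
for p,z in [((304,257),.036),((382,230),.036),((404,223),.036),((487,195),.036),((288,248),.044)]: print(inv(back('top6',*f(*p),z)))
a,b=cv2.imread('pics/top0.png'),cv2.imread('pics/top6.png'); 
for n,p in dict(tin=(440,246),tape=(268,312),stored=(373,206),offcut=(293,233)).items():
    d=cv2.absdiff(a,b)[p[1]-8:p[1]+8,p[0]-8:p[0]+8].mean(); print(n,d)
r.hand_in(); print(r.get_state()['clock'])
```

```text
[-0.0299 -0.0077]
[-0.0309 -0.0527]
[-0.0315 -0.0652]
[-0.0329 -0.113 ]
[-0.0229 -0.0007]
tin 88.75
tape 36.03515625
stored 1.53125
offcut 1.8502604166666667
the job is handed in; nothing more can be done
the job is handed in; nothing more can be done
```

The carton is fully home in the third gap, and I handed the job in at about 17.6 s on the robot's clock.

- **Touches:** With the fingertips shut, I touched the rail above gaps 1, 2 and 3 in that order. The contact forces were about 10, 8 and 7 N, and the fingers stopped at 58 mm each time. The rail above gap 4 was never touched.
- **Pushing:** I first pushed the carton from the side to square it up and centre it on the gap. I then pushed it lengthwise from behind until it stopped hard, at about 14 N with no further movement. It was never gripped or lifted.
- **Final position:** In the last top picture the carton's rear edge is at rack x = -30 to -31 mm, where -30 mm is fully home. It spans y = -8 to -53 mm, which is centred in the gap. The arm was clear, with no force on it.
- **Other things:** The stored carton and the offcut look unchanged between the first and last pictures. The same comparison disagreed at the tin and the tape measure. The arm or its shadow covers the tin in the last view, and the shadow over the tape measure changed. The tin still appears in the side view, and the tape measure looks to be in its place from above. I measured neither one again, and no recorded force suggested the arm had hit them.

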